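Press a guide pin home with bench-mounted locking pliers

ROBOT

A 6-joint arm with a two-finger parallel gripper is mounted at the origin on a cart in front of the work surface, level with it; the furniture and walls round the work are solid. World frame = base frame: x ahead of the robot, y to its left, z up, the work surface at z = 0. Lengths are in m, angles in rad, forces in N, time in s.
With the tool pointing down it reaches from about 0.375 to 0.9 m from the base axis. Payload 3.1 kg.
Tool frame: the origin (TCP) lies at the very end of the fingers, on their centre line; the grasp point (between the pads) lies 19 mm behind it (manip.grasp_offset is the distance from the TCP to the grasp point, in m); y points along the fingers, z is the direction in which the jaws open and shut, and the axes are right-handed (so a half turn about y gives the same grasp; the last joint's range is limited). The gripper opens to 85 mm and grips with 20 to 120 N. Pads are 22 mm wide; open, the fingers measure 114 mm over their backs; the gripper's body (76 mm by 85 mm) begins 54 mm behind the grasp point. The pads swing forward as they close: fully open they stand 13 mm farther back than shut.
Start: joints at [-1.52, 0.527, 1.433, -0, 1.181, -0.178], TCP at [0.142, -0.609, 0.231] pointing down, gripper open.
Joint ranges: [-3.08, 3.08], [-0.75, 2.2], [0.22, 2.44], [-1.43, 4.57], [0, 2.65], [-2.85, 2.85]. Speed limits (rad/s): [2.79, 2.79, 3.14, 3.14, 3.14, 3.14].

INTERFACE

Orientations are given as a unit quaternion [x, y, z, w].
In Python, from station import manip gives the robot as it stands.
- The arm moves only by the tool apply_moves, never from a script. Its argument "motion" is a list of rows, each a list of 5 numbers: the finger opening in mm, from 0 to 85.4, then the shift along the tool's x, y, z in units of 30 mm (1.0 is 30 mm), then the turn about the tool's y in units of 10 degrees (1.0 is 10 degrees). In form: [[fingers, x, y, z, twist], ...]. A call has 1 to 12 rows; each row is the pose to reach, as a shift and turn from the pose commanded when the call began, along the tool's axes at that moment; what a row does not reach only later rows make up. A row lasts 1/8 s, in which the tool goes at most 62.5 mm and 10.7 degrees, less where a joint would pass 70% of its speed; a pose out of reach is approached as far as the arm can. A call with a gripper value outside its range is refused whole. The fingers move at their own pace and stop on an object; "squeeze" is the grip in N (left out, the last holds). Time passes only in rows, so rows that repeat a pose let the fingers close. It gives the time, the measured TCP pose, the force and the opening at its end, in the units of the state.
- manip.sense(): the state, without advancing time (a new reading comes with each control period).
- manip.snapshot(name): name is "side" or "top"; returns the picture (420x560x3 uint8, red, green, blue); there is no depth.
- manip.get_calibration(name): a dict with "intrinsics" (3x3 intrinsics, pixels), "dist_coeffs" ([k1, k2, p1, p2, k3] as OpenCV has them; the pictures are not rectified), "extrinsics" (4x4, takes a point from camera to world coordinates). Camera axes: x right, y up, looking along -z (the intrinsics and any distortion apply to the point x, -y, -z); pixel columns grow to the right and rows downward; lengths in m; the calibration is good to about 2 mm. A picture is of the moment at which its call begins. get_calibration takes no time and is no camera call.
- manip.sign_off(): hands the job in, once; it reports no verdict.
The state is a dict: "t": time; "q": joint angles; "qd": joint speeds; "tau": joint torques, N m; "tcp_pos": TCP position; "tool_rot": TCP orientation; "force": force on the tool from outside, world axes, zero at the start; "ft_torque": the same for the moment, N m; "finger_gap": opening from 0.0 (shut) to 1.0 (fully open).
Only numpy, scipy, OpenCV 4.12 (cv2) and the standard library are available. Lean on these libraries where they do the work, as an engineer would, in place of code of your own. Each camera call takes 0.05 s, during which the arm holds its last target.

TASK

One of the two bench-mounted locking pliers holds a small white mould block between its jaws, with a brass guide pin still standing out of it. Squeeze that pair's two grey handles together until they snap over centre and stay locked, so that the pin is pressed fully home, then push its green release lever aside so that the handles spring open again. Do not squeeze the other, empty pair.

Things in the scene. Friction and masses are not known exactly. Their poses are not given: they have to be found in the camera images.
- press: The locking pliers that hold the white mould block, lying flat on a bolted-down steel base. Origin on the bench under the handles' pivot; +x toward the jaws, -x along the handles to the lever's tail, z up. Both handles move symmetrically about the x axis; past dead centre they snap shut and stay locked. Grey grips lie 29 to 51 mm above the bench, 30 to 115 mm behind the pivot, 11 mm thick
- press_squeeze (a point): Point midway between these pliers' two handles where to squeeze, 80 mm behind the pivot, 40 mm above the bench, axes as press. Here the handles measure 62 mm over their outer faces open, 34 mm locked. Squeezing them across y takes less than 12 N on each. Free bench below; the green lever's bar runs above the middle line, its top 59 mm above the bench
- press_paddle (a point): Centre of the upright green paddle at the release lever's tail, behind the handle ends; moves with the lever. 22 mm long (x), 12 mm thick (y), 26 to 68 mm above the bench. 139 mm behind the handles' pivot; the lever's own upright pivot is 84 mm ahead of the paddle. Pushed some 35 mm to either side (under 5 N) it frees the locked handles; let go, it swings back to near the middle
- press_handle (a joint): Handles of the pliers that hold the block: 0 = open, 0.115 rad = dead centre, 0.16 rad = fully shut and locked. Short of dead centre they spring open
- press_lever (a joint): Release lever of these pliers: 0 = centred, to 0.6 rad either way, + when the paddle is pushed toward -y of press. By 0.3 rad either way it has freed the locked handles
- press_pin (a joint): Brass guide pin, 16 mm head, in the side of the white mould block (50 x 36 x 34 mm): 0 = standing out 10 mm, 0.010 m = fully home, head on the block. The jaw presses it home as the handles lock, and it stays in
- spare_squeeze (a point): The same squeezing point on the other, empty locking pliers, which look alike but hold no block: to be left alone
- spare_handle (a joint): Handles of the empty pliers: 0 = open (as it must stay), 0.16 rad = locked

How it is judged:
On the way, in this order (a step that is already met when the one before it is completed fails the run):
1. the handles are squeezed over centre and locked, with the pin pressed home (value of joint press_handle above 0.135 rad and value of joint press_pin above 0.008 m), for 0.2 s.
2. the release lever is pushed aside ((value of joint press_lever above 0.15 rad or value of joint press_lever below -0.15 rad)), for 0.04 s.
At the end, for the whole second after the job is handed in: The pliers that hold the block stand open again (handles within 0.04 rad of fully open), the pin is home to within 2 mm, and the empty pliers are still open (value of joint each of press_handle, spare_handle below 0.04 rad and value of joint press_pin above 0.008 m); the robot touches nothing.
It fails at once if the empty pliers are squeezed (value of joint spare_handle above 0.08 rad).
It also fails if it takes over 38 s, if anything falls off the work surface, if the arm or the gripper's body presses on something with over 40 N, if the wrist force passes 120 N, or if a joint passes its speed limit or range.

## Working session

There is one attempt and no reset: what is moved stays moved. The work goes in short steps, Python scripts to look and compute and a tool call to move; the robot and the scene stay as the last step left them, time stands still between calls to the robot, and variables do not carry over. Pictures are saved under pics/ and viewed, and the job is handed in when it is done.

Besides the shell and the picture viewer there is one more tool, called as name(argument=value, ...) on one line, values as JSON. apply_moves: Moves the arm, as the interface text tells. Its arguments: {"type":"object","properties":{"motion":{"type":"array"},"squeeze":{"type":"number"}},"required":["motion"]}

```bash
mkdir -p pics; ls
python3 - <<'E'
from station import manip
import cv2,numpy as np
np.set_printoptions(precision=4,suppress=True)
for n in("side","top"):
    cv2.imwrite(f"pics/{n}0.png",manip.snapshot(n)[:,:,::-1])
    c=manip.get_calibration(n);print(n,np.array(c["intrinsics"]),c["dist_coeffs"],np.array(c["extrinsics"]))
s=manip.sense();print(s)
E
```

```text
pics
side [[434.7016   0.     276.8949]
 [  0.     434.7016 204.5917]
 [  0.       0.       1.    ]] [-0.0825  0.      0.      0.      0.    ] [[ 0.9436  0.1338 -0.3029  0.2667]
 [-0.3302  0.3144 -0.89   -0.9567]
 [-0.0239  0.9398  0.3408  0.3714]
 [ 0.      0.      0.      1.    ]]
top [[491.6111   0.     286.9523]
 [  0.     491.6111 211.8443]
 [  0.       0.       1.    ]] [0.0323 0.     0.     0.     0.    ] [[-0.0238  0.9844 -0.1744  0.3656]
 [-0.9995 -0.0266 -0.0139 -0.2154]
 [-0.0183  0.174   0.9846  0.9311]
 [ 0.      0.      0.      1.    ]]
{'t': 0.1, 'q': array([-1.5195,  0.5284,  1.4338, -0.    ,  1.1814, -0.1785]), 'qd': array([ 0.0002, -0.001 ,  0.0004, -0.0005, -0.0005, -0.0009]), 'tau': array([ -0.0002, -44.3306, -17.8587,  -0.0001,   0.0039,  -0.    ]), 'tcp_pos': array([ 0.1424, -0.6079,  0.2304]), 'tool_rot': array([-0.081 ,  0.7031, -0.7017,  0.0811]), 'force': array([-0.2294,  0.2096, -0.7404]), 'ft_torque': array([ 0.0253,  0.0515, -0.0219]), 'finger_gap': 0.9974484117582775}
```

View pics/side0.png

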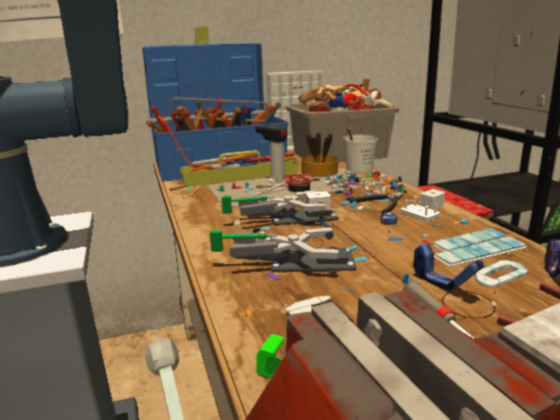

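View pics/top0.png

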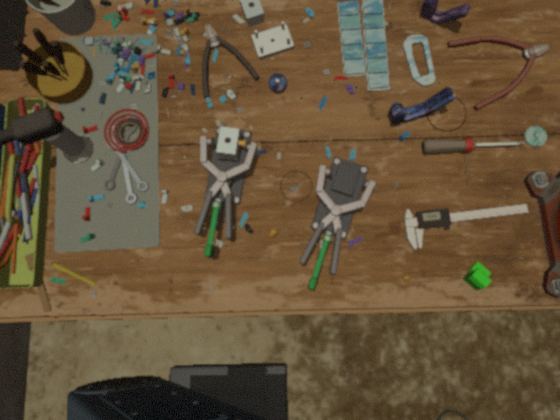

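```bash
cat > h.py <<'E'
import cv2,numpy as np
from station import manip
np.set_printoptions(precision=4,suppress=True)
def ray(n,uv):
    c=manip.get_calibration(n);K=np.array(c["intrinsics"]);T=np.array(c["extrinsics"])
    p=cv2.undistortPoints(np.array(uv,float).reshape(-1,1,2),K,np.array(c["dist_coeffs"]))[:,0]
    d=np.c_[p[:,0],-p[:,1],-np.ones(len(p))]@T[:3,:3].T
    return T[:3,3],d
def onz(n,uv,z):
    o,d=ray(n,uv);return o+d*((z-o[2])/d[:,2])[:,None]
def proj(n,P):
    c=manip.get_calibration(n);K=np.array(c["intrinsics"]);T=np.array(c["extrinsics"])
    q=(np.atleast_2d(P)-T[:3,3])@T[:3,:3]
    return cv2.projectPoints((q*[1,-1,-1]).reshape(-1,1,3),np.zeros(3),np.zeros(3),K,np.array(c["dist_coeffs"]))[0][:,0]
E
python3 - <<'E'
from h import *
im=cv2.imread("pics/top0.png")
cv2.imwrite("pics/topc.png",cv2.resize(im[115:265,160:300],None,fx=4,fy=4,interpolation=cv2.INTER_CUBIC))
im2=cv2.imread("pics/side0.png")
cv2.imwrite("pics/sidec.png",cv2.resize(im2[180:280,200:370],None,fx=4,fy=4,interpolation=cv2.INTER_CUBIC))
hsv=cv2.cvtColor(im,cv2.COLOR_BGR2HSV)
m=cv2.inRange(hsv,(50,120,60),(75,255,255))
n,l,st,ce=cv2.connectedComponentsWithStats(m)
for i in range(1,n):
    if st[i,4]>40: print("top",st[i],ce[i], cv2.minAreaRect(np.argwhere(l==i)[:,::-1].astype(np.float32)))
hsv=cv2.cvtColor(im2,cv2.COLOR_BGR2HSV)
m=cv2.inRange(hsv,(50,120,60),(75,255,255))
n,l,st,ce=cv2.connectedComponentsWithStats(m)
for i in range(1,n):
    if st[i,4]>40: print("side",st[i],ce[i])
E
```

```text
top [205 207  15  50 259] [211.4749 231.0849] ((211.35336303710938, 231.10061645507812), (6.218868255615234, 50.18535614013672), 10.539183616638184)
top [309 241  20  48 245] [318.1265 265.4653] ((318.1700439453125, 264.71160888671875), (5.671307563781738, 49.335357666015625), 17.52556800842285)
top [465 263  26  26 424] [478.3373 276.0165] ((478.5000305175781, 276.5), (22.62741470336914, 21.21320343017578), 45.0)
side [222 195  45  18 247] [235.9312 201.502 ]
side [210 230  56  21 382] [228.267  238.0471]
side [257 335  26  42 704] [268.3935 356.0582]
```

View pics/topc.png

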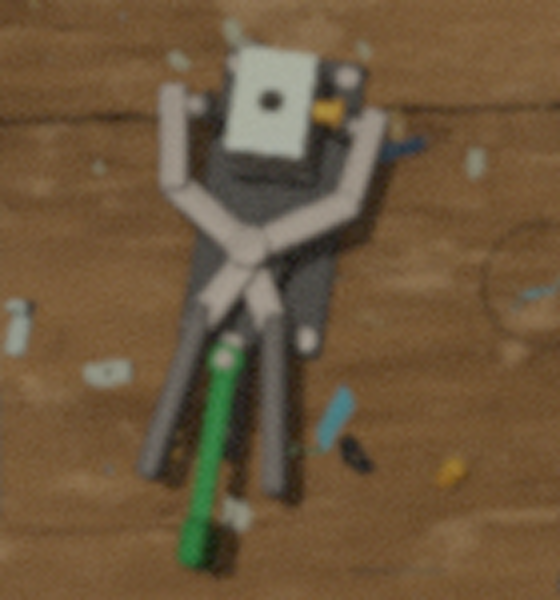

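View pics/sidec.png

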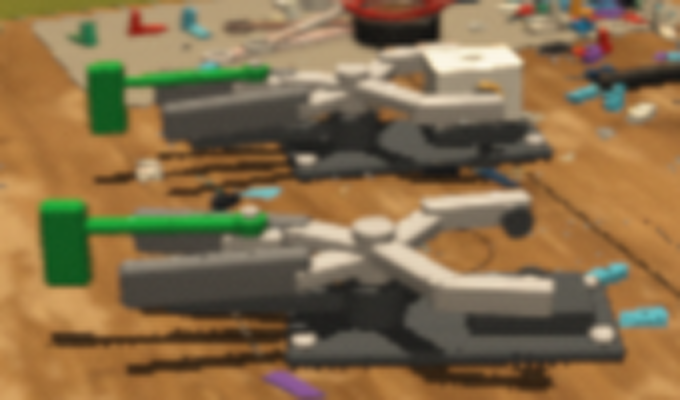

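Run:
```python
from h import *
f=lambda x,y:(160+(x+.5)/4-.5,115+(y+.5)/4-.5)
def F(a,z): return onz("top",[f(*p) for p in a],z)
gl=F([(140,474),(162,478),(265,494),(286,492)],.051); print("grip ends",gl)
L=F([(226,356)],.059)[0]; P=F([(195,530)],.068)[0]; V=F([(250,246)],.062)[0]
G=gl.mean(0)
print("levpiv",L,"paddle",P,"pivot",V,"gripmid",G)
# least squares 2D pose with local x
lx=np.array([-.055,-.139,0,-.115]);W=np.array([L,P,V,G])[:,:2]
A=[];b=[]
for l,w in zip(lx,W): A+=[[1,0,l,0],[0,1,0,l]];b+=list(w)
s=np.linalg.lstsq(np.array(A),np.array(b),rcond=None)[0];print(s,np.hypot(*s[2:]),np.degrees(np.arctan2(s[3],s[2])))
print("resid",(np.array(A)@s-b).reshape(-1,2)*1000)
u=s[2:]/np.hypot(*s[2:]);
o=W.mean(0)-u*lx.mean()
n=np.array([-u[1],u[0]])
print("origin",o,"u",u,"squeeze",o-.08*u,"paddle",o-.139*u)
g=W-o;print(g@u,g@n)
# side: paddle
im2=cv2.imread("pics/side0.png")
print(proj("side",[np.r_[o-.139*u,.047],np.r_[o-.08*u,.051],np.r_[o,.06]]))
from scipy.spatial.transform import Rotation as R
print(R.from_quat(manip.sense()["tool_rot"]).as_matrix())
```

```text
grip ends [[ 0.4869 -0.0352  0.051 ]
 [ 0.4848 -0.0451  0.051 ]
 [ 0.4763 -0.0917  0.051 ]
 [ 0.477  -0.1012  0.051 ]]
levpiv [ 0.5387 -0.0753  0.059 ] paddle [ 0.459  -0.0632  0.068 ] pivot [ 0.5888 -0.0867  0.062 ] gripmid [ 0.4813 -0.0683  0.051 ]
[ 0.5893 -0.0858  0.9365 -0.1616] 0.9503117618888658 -9.792663571750106
resid [[-0.8725 -1.6651]
 [ 0.0815 -0.2057]
 [ 0.4722  0.8258]
 [ 0.3188  1.045 ]]
origin [ 0.5931 -0.0865] u [ 0.9854 -0.1701] squeeze [ 0.5142 -0.0729] paddle [ 0.4561 -0.0629]
[-0.0555 -0.136  -0.0042 -0.1133] [ 0.0018  0.0002 -0.0009 -0.0011]
[[227.8827 203.9233]
 [254.2139 200.1735]
 [289.3223 193.6748]]
[[-0.9737 -0.0001  0.2278]
 [-0.2278  0.002  -0.9737]
 [-0.0003 -1.     -0.002 ]]
```

apply_moves(motion=[[85,-1.3,0,-1.2,0.3],[85,-2.9,0,-2.6,0.6],[85,-4.5,0,-4.1,1.0],[85,-6.1,0,-5.5,1.3],[85,-7.7,0,-7.0,1.6],[85,-9.3,0,-8.4,1.9],[85,-10.9,0,-9.9,2.3],[85,-12.5,0,-11.3,2.3],[85,-14.1,0,-12.7,2.3],[85,-15.4,0,-13.9,2.3],[85,-16.1,0,-14.5,2.3],[85,-16.1,0,-14.5,2.3]], squeeze=40)

```text
t: 1.6
tcp_pos: [0.5144, -0.0728, 0.231]
tool_rot: [0.059, 0.705, -0.705, -0.059]
force: [-0.2, 0.5, -0.1]
finger_gap: 0.997
```

```bash
cat > st.py <<'E'
from h import *
from scipy.spatial.transform import Rotation as R
import sys
s=manip.sense();M=R.from_quat(s["tool_rot"]).as_matrix()
print(s["t"],s["q"],s["tcp_pos"],s["finger_gap"],s["force"]);print(M,np.degrees(np.arctan2(M[1,2],M[0,2])))
E
python3 - <<'E'
import st
from h import *
o=np.array([.5142,-.0729,.021])
print("shift units",(o-st.s["tcp_pos"])@st.M/.03)
for n in("side","top"):
    cv2.imwrite(f"pics/{n}1.png",manip.snapshot(n)[:,:,::-1])
E
```

```text
1.6 [-0.3561  0.3867  1.6952  0.0002  1.0599  1.3818] [ 0.5144 -0.0728  0.231 ] 0.9974271038370981 [-0.2     0.4857 -0.0907]
[[-0.9861 -0.0002 -0.1664]
 [ 0.1664  0.0003 -0.9861]
 [ 0.0002 -1.     -0.0002]] -99.5795586192787
shift units [0.0044 6.9985 0.0047]
```

View pics/side1.png

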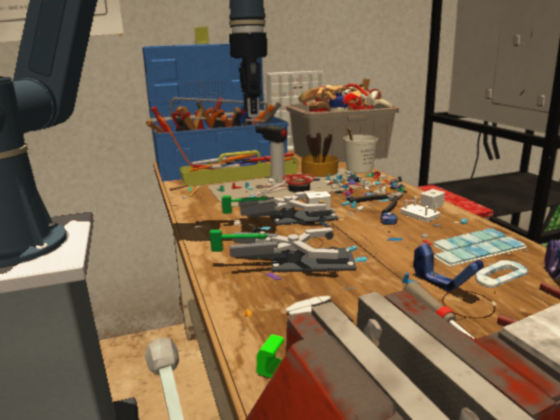

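View pics/top1.png

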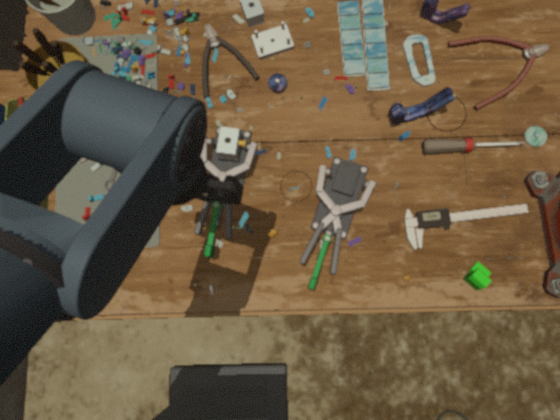

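apply_moves(motion=[[85,0,1.0,0,0],[85,0,2.5,0,0],[85,0,4.0,0,0],[85,0,5.0,0,0],[85,0,5.5,0,0],[85,0,5.5,0,0]])

```text
t: 2.45
tcp_pos: [0.5129, -0.0757, 0.0658]
tool_rot: [0.061, 0.705, -0.704, -0.062]
force: [0.1, 0.2, -0.5]
finger_gap: 0.989
```

Run:
```python
import st
from h import *
o=np.array([.5142,-.0729,.021])
print("shift units",(o-st.s["tcp_pos"])@st.M/.03)
a=manip.snapshot("side")[:,:,::-1];b=manip.snapshot("top")[:,:,::-1]
A=cv2.resize(a[140:260,180:360],None,fx=4,fy=4,interpolation=cv2.INTER_CUBIC);B=cv2.resize(b[115:265,160:300],None,fx=4,fy=4,interpolation=cv2.INTER_CUBIC)
cv2.imwrite("pics/side2.png",A);cv2.imwrite("pics/top2.png",B)
```

```text
2.45 [-0.3622  0.6516  1.829  -0.0002  0.6628  1.3818] [ 0.5129 -0.0757  0.0658] 0.9893683736799719 [ 0.1024  0.2399 -0.4823]
[[-0.9851 -0.0017 -0.1722]
 [ 0.1722  0.0005 -0.9851]
 [ 0.0018 -1.     -0.0002]] -99.9183471119499
shift units [-0.0287  1.4926 -0.0992]
```

View pics/side2.png

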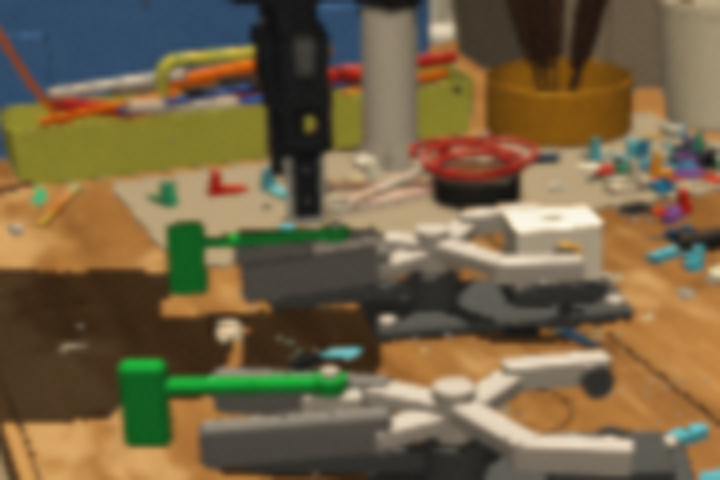

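View pics/top2.png

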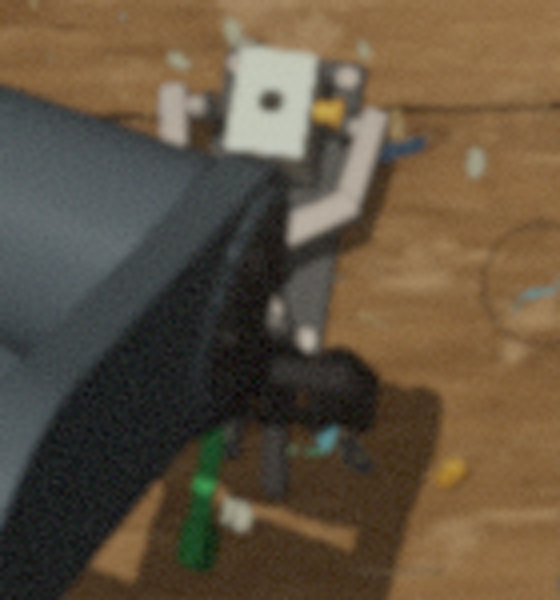

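apply_moves(motion=[[85,0,0.4,-0.1,0],[85,0,0.8,-0.1,0],[85,0,1.2,-0.1,0],[85,0,1.5,-0.1,0],[85,0,1.5,-0.1,0]])

```text
t: 3.18
tcp_pos: [0.5135, -0.0718, 0.0203]
tool_rot: [0.06, 0.705, -0.704, -0.061]
force: [-0.9, 0.9, 1.0]
finger_gap: 0.998
```

Run:
```python
import st
from h import *
o=np.array([.5142,-.0729,.021])
print("shift units",(o-st.s["tcp_pos"])@st.M/.03)
a=manip.snapshot("side")[:,:,::-1]
A=cv2.resize(a[140:260,180:360],None,fx=4,fy=4,interpolation=cv2.INTER_CUBIC)
cv2.imwrite("pics/side3.png",A)
```

```text
3.175 [-0.3546  0.7375  1.8434 -0.      0.5628  1.3878] [ 0.5135 -0.0718  0.0203] 0.997825262461845 [-0.9011  0.9431  0.9907]
[[-0.9853 -0.002  -0.1708]
 [ 0.1708  0.0007 -0.9853]
 [ 0.0021 -1.     -0.0004]] -99.83444097949793
shift units [-0.03   -0.0237  0.0333]
```

View pics/side3.png

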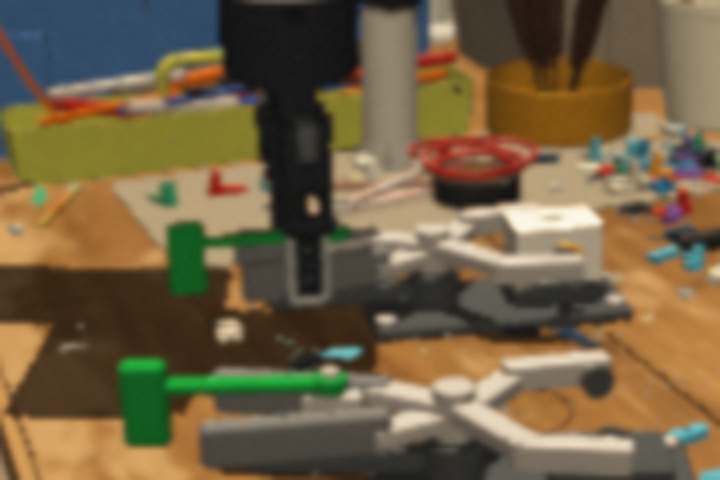

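The side view shows the near finger standing in front of the near grip, at crop pixel (307,265), the middle of the grip's length. I'll close on the handles now.

apply_moves(motion=[[60,0,0,0,0],[60,0,0,0,0],[50,0,0,0,0],[40,0,0,0,0],[30,0,0,0,0],[30,0,0,0,0],[30,0,0,0,0],[30,0,0,0,0],[30,0,0,0,0]], squeeze=40)

```text
t: 4.35
tcp_pos: [0.5131, -0.0705, 0.0223]
tool_rot: [0.06, 0.705, -0.704, -0.061]
force: [-0.9, 6.1, 8.7]
finger_gap: 0.382
```

Run:
```python
import st
from h import *
a=manip.snapshot("side")[:,:,::-1];b=manip.snapshot("top")[:,:,::-1]
A=cv2.resize(a[140:260,180:360],None,fx=4,fy=4,interpolation=cv2.INTER_CUBIC);B=cv2.resize(b[115:265,160:300],None,fx=4,fy=4,interpolation=cv2.INTER_CUBIC)
cv2.imwrite("pics/side4.png",A);cv2.imwrite("pics/top4.png",B)
```

```text
4.35 [-0.353   0.7333  1.8445  0.0016  0.5657  1.3868] [ 0.5131 -0.0705  0.0223] 0.38201577371702045 [-0.902  6.131  8.73 ]
[[-0.9855 -0.0016 -0.1695]
 [ 0.1695  0.0015 -0.9855]
 [ 0.0018 -1.     -0.0012]] -99.76011767135958
```

View pics/side4.png

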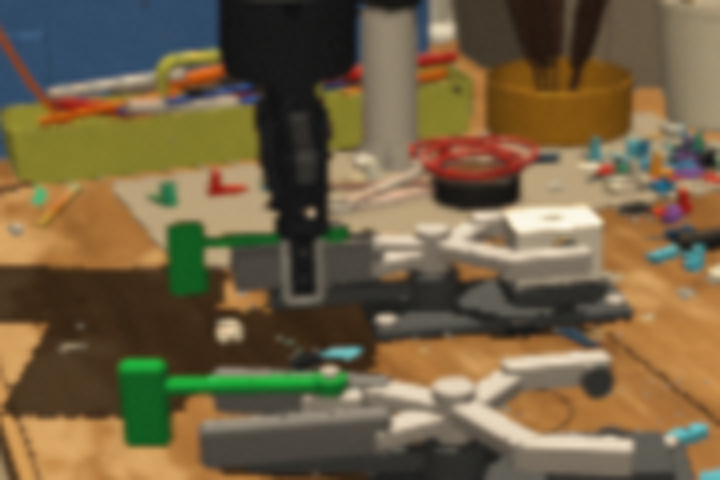

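View pics/top4.png

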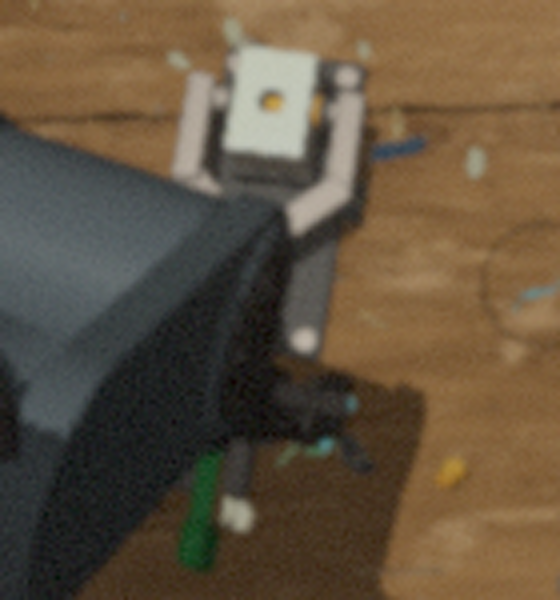

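The gap stopped at about 33 mm. In the top view the jaws have closed on the block and the pin head at (315,108) sits close against it. I'll open the fingers and check that the handles stay locked.

apply_moves(motion=[[30,0,0,0,0],[30,0,0,0,0],[85,0,0,0,0],[85,0,0,0,0],[85,0,0,0,0],[85,0,0,0,0],[85,0,0,0,0],[85,0,-1.0,0,0],[85,0,-2.5,0,0],[85,0,-4.0,0,0],[85,0,-4.3,0,0],[85,0,-4.3,0,0]])

```text
t: 5.95
tcp_pos: [0.5141, -0.072, 0.1506]
tool_rot: [-0.061, -0.704, 0.705, 0.06]
force: [0.2, -0.2, 0.1]
finger_gap: 0.995
```

Run:
```python
import st
from h import *
a=manip.snapshot("side")[:,:,::-1];b=manip.snapshot("top")[:,:,::-1]
A=cv2.resize(a[140:260,180:360],None,fx=4,fy=4,interpolation=cv2.INTER_CUBIC);B=cv2.resize(b[115:265,160:300],None,fx=4,fy=4,interpolation=cv2.INTER_CUBIC)
cv2.imwrite("pics/side5.png",A);cv2.imwrite("pics/top5.png",B)
```

```text
5.95 [-0.3546  0.5042  1.7762 -0.      0.8603  1.3878] [ 0.5141 -0.072   0.1506] 0.9949960919182927 [ 0.2011 -0.2104  0.0935]
[[-0.9853  0.0008 -0.1708]
 [ 0.1708 -0.0003 -0.9853]
 [-0.0009 -1.      0.0002]] -99.83452780819951
```

View pics/side5.png

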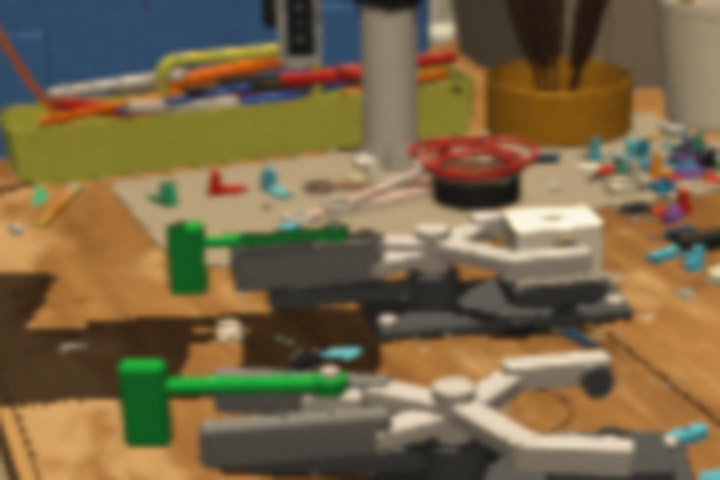

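View pics/top5.png

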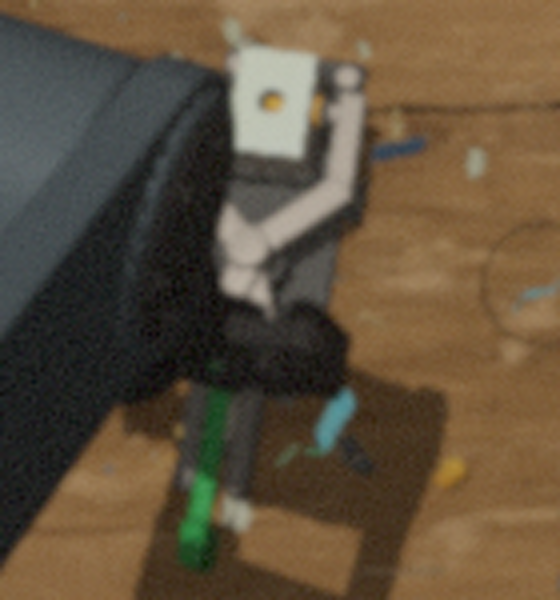

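The top view shows the handles locked with the fingers off: grips close together, jaws shut, paddle at crop (197,545). Next I'll shut the fingers and go beside the paddle, on the press's +y side.

apply_moves(motion=[[0,0.7,0,-0.4,0],[0,1.4,0,-0.8,0],[0,2.0,0,-1.1,0],[0,2.0,0,-1.1,0],[0,2.0,0,-1.1,0],[0,2.0,0,-1.1,0],[0,2.0,0.8,-1.1,0],[0,2.0,1.6,-1.1,0],[0,2.0,2.2,-1.1,0],[0,2.0,2.2,-1.1,0]])

```text
t: 7.3
tcp_pos: [0.4604, -0.0295, 0.0832]
tool_rot: [0.06, 0.705, -0.704, -0.062]
force: [-0.2, 0.4, -0.1]
finger_gap: -0.001
```

Run:
```python
import st
from h import *
u=np.array([.9854,-.1701]);n=np.array([.1701,.9854]);p=np.array([.4541,-.0626])
d=st.s["tcp_pos"][:2]-p;print("rel paddle u,n",d@u,d@n)
a=manip.snapshot("side")[:,:,::-1];b=manip.snapshot("top")[:,:,::-1]
A=cv2.resize(a[140:260,180:360],None,fx=4,fy=4,interpolation=cv2.INTER_CUBIC);B=cv2.resize(b[115:265,160:300],None,fx=4,fy=4,interpolation=cv2.INTER_CUBIC)
cv2.imwrite("pics/side6.png",A);cv2.imwrite("pics/top6.png",B)
```

```text
7.3 [-0.3069  0.5762  1.9624 -0.      0.6054  1.4361] [ 0.4604 -0.0295  0.0832] -0.001230079941822726 [-0.2289  0.4119 -0.0984]
[[-0.9852 -0.0023 -0.1713]
 [ 0.1713  0.0007 -0.9852]
 [ 0.0024 -1.     -0.0003]] -99.86481414476154
rel paddle u,n 0.0005844622821374835 0.03372275409296571
```

View pics/side6.png

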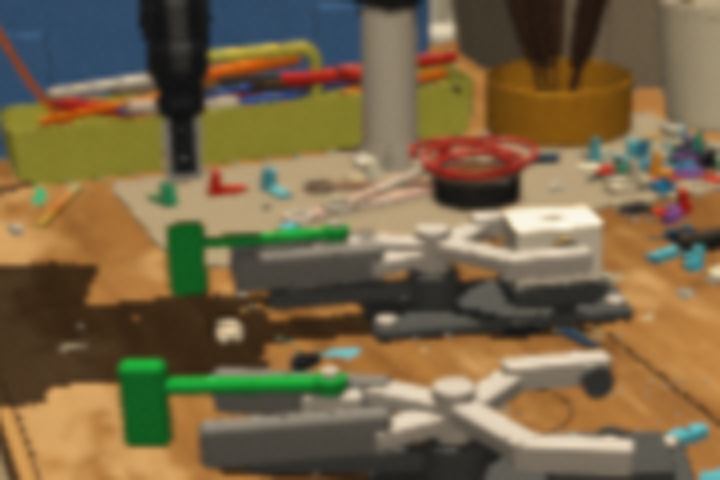

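View pics/top6.png

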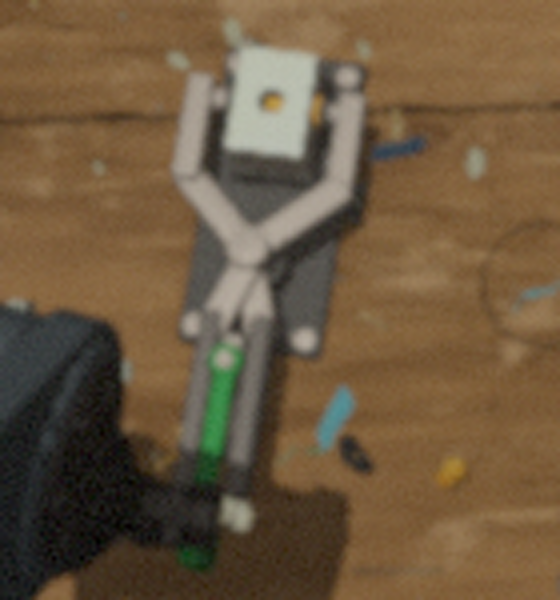

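apply_moves(motion=[[0,0,0.6,0,0],[0,0,1.2,0,0],[0,0,1.6,0,0],[0,0,1.6,0,0],[0,0,1.6,0.2,0]])

```text
t: 8.02
tcp_pos: [0.46, -0.0352, 0.0368]
tool_rot: [-0.061, -0.704, 0.705, 0.06]
force: [-0.3, -0.4, -0.1]
finger_gap: 0.0
```

apply_moves(motion=[[0,0,0,0.2,0],[0,0,0,0.5,0],[0,0,0,0.8,0],[0,0,0,1.1,0],[0,0,0,1.35,0],[0,0,0,1.5,0],[0,0,0,1.5,0],[0,0,0,1.5,0]])

```text
t: 9.02
tcp_pos: [0.4516, -0.0793, 0.0363]
tool_rot: [0.06, 0.705, -0.704, -0.061]
force: [-0.4, 0.9, -0.0]
finger_gap: 0.0
```

Run:
```python
import st
from h import *
u=np.array([.9854,-.1701]);n=np.array([.1701,.9854]);p=np.array([.4541,-.0626])
d=st.s["tcp_pos"][:2]-p;print("rel paddle u,n",d@u,d@n)
a=manip.snapshot("side")[:,:,::-1];b=manip.snapshot("top")[:,:,::-1]
A=cv2.resize(a[140:260,180:360],None,fx=4,fy=4,interpolation=cv2.INTER_CUBIC);B=cv2.resize(b[115:265,160:300],None,fx=4,fy=4,interpolation=cv2.INTER_CUBIC)
cv2.imwrite("pics/side7.png",A);cv2.imwrite("pics/top7.png",B)
```

```text
9.025 [-0.4183  0.6745  1.9916  0.      0.4762  1.3241] [ 0.4516 -0.0793  0.0363] 0.00040406309140016746 [-0.4433  0.9053 -0.0025]
[[-0.9853 -0.0006 -0.1707]
 [ 0.1707  0.0003 -0.9853]
 [ 0.0006 -1.     -0.0002]] -99.83022258457751
rel paddle u,n 0.00039532941366914086 -0.016854306967056358
```

View pics/side7.png

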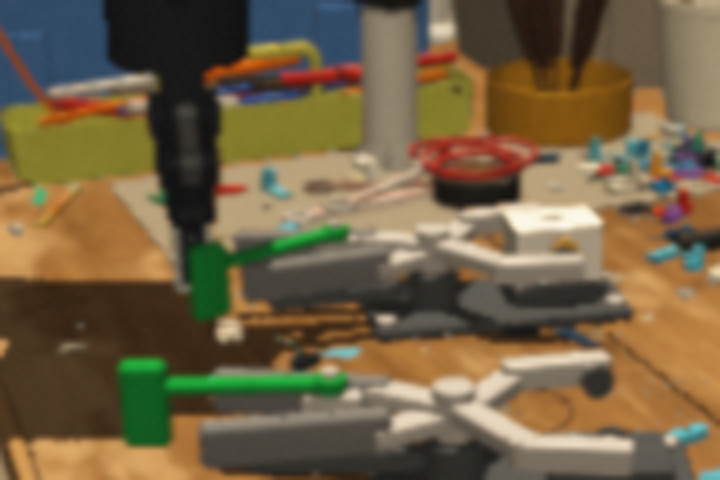

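View pics/top7.png

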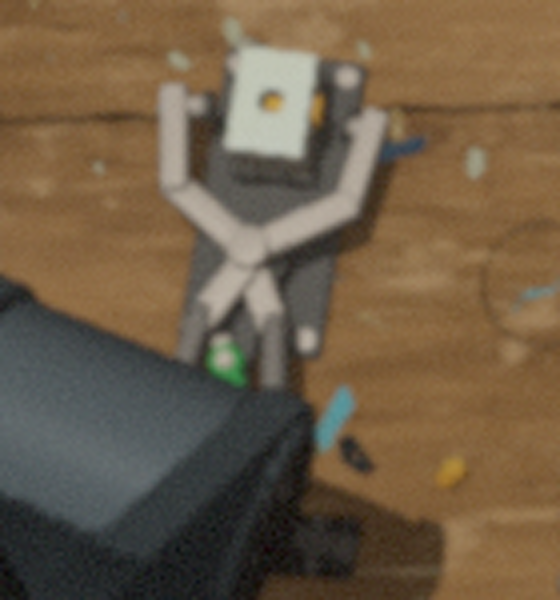

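The lever is swung aside, with the paddle at (208,283) in the side crop. The handles and jaws have sprung open, and the pin head stays against the block at (317,108) in the top crop. I'll back off, lift and clear.

apply_moves(motion=[[0,0,0,-0.3,0],[0,0,0,-0.7,0],[0,0,0,-1.1,0],[0,0,0,-1.5,0],[0,0,0,-1.8,0],[0,0,0,-1.8,0],[0,0,-1.0,-1.8,0],[0,0,-2.5,-1.8,0],[0,0,-4.0,-1.8,0],[0,0,-5.5,-1.8,0],[0,0,-5.5,-1.8,0]])

```text
t: 10.5
tcp_pos: [0.4634, -0.0272, 0.2045]
tool_rot: [-0.064, -0.704, 0.705, 0.058]
force: [-0.4, -1.1, 0.2]
finger_gap: 0.0
```

apply_moves(motion=[[0,0,0,-1.5,0],[0,0,0,-3.0,0],[0,0,0,-4.5,0],[0,0,0,-5.0,0],[0,0,0,-5.0,0],[0,0,0,-5.0,0]])

```text
t: 11.25
tcp_pos: [0.4863, 0.1204, 0.2008]
tool_rot: [-0.06, -0.704, 0.705, 0.061]
force: [-0.0, 0.4, -0.1]
finger_gap: 0.001
```

Run:
```python
import st
from h import *
a=manip.snapshot("side")[:,:,::-1];b=manip.snapshot("top")[:,:,::-1]
A=cv2.resize(a[140:290,180:370],None,fx=4,fy=4,interpolation=cv2.INTER_CUBIC);B=cv2.resize(b[115:295,160:390],None,fx=3,fy=3,interpolation=cv2.INTER_CUBIC)
cv2.imwrite("pics/side8.png",A);cv2.imwrite("pics/top8.png",B)
```

```text
11.25 [ 0.0196  0.4058  1.7712 -0.0007  0.966   1.7633] [0.4863 0.1204 0.2008] 0.0012110643048195342 [-0.0014  0.4277 -0.0689]
[[-0.9851 -0.0014 -0.1717]
 [ 0.1717 -0.0006 -0.9851]
 [ 0.0013 -1.      0.0008]] -99.88652752939043
```

View pics/side8.png

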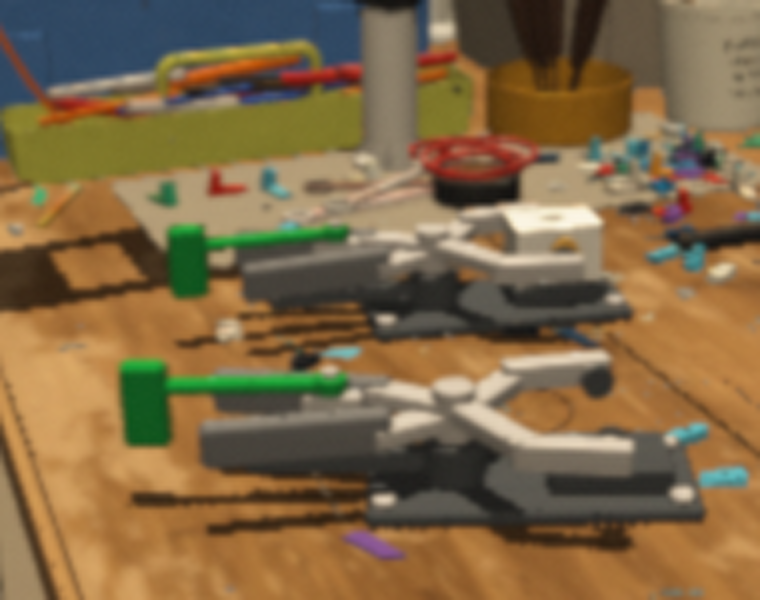

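View pics/top8.png

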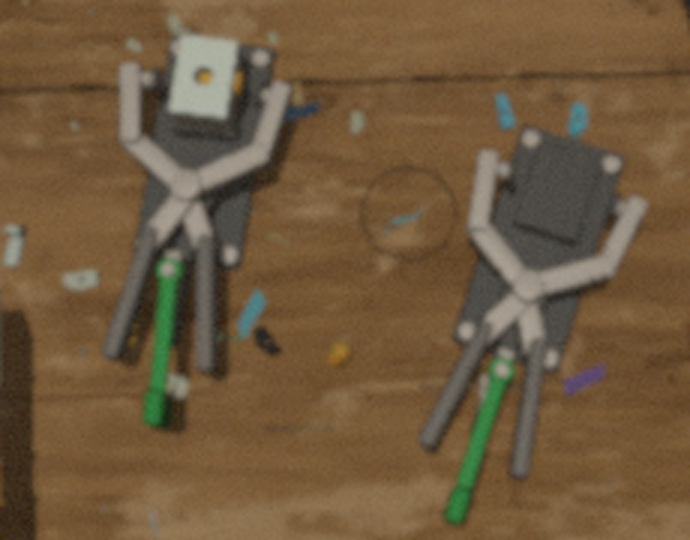

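Both pairs stand open, the lever is back near the middle, the pin head lies on the block at (238,80) in the top crop, and the arm is clear. I'm handing in.

```bash
python3 -c "
from station import manip
print(manip.sign_off())"
```

```text
the job is handed in; nothing more can be done
None
```

I squeezed the pliers holding the white block until they locked, pushed the green lever aside with shut fingers, and the handles sprang open. I then handed the job in at about 11.4 s of the 38 s allowed; no verdict is reported.

- **Lock:** the fingers closed to about 33 mm on the handles, against 34 mm nominal when locked. The handles stayed shut after I let go.
- **Pin:** the last top view shows the brass pin head lying against the block, after the handles had opened. I judged this by eye and did not measure it in millimetres.
- **Release:** I aimed to push the paddle about 36 mm aside, and the side view shows it swung over. It was back near the middle after I backed off.
- **Final state:** both pairs stand open, the empty pair was not touched, and the arm is clear, with 0.4 N on the tool.
- **Forces:** the highest force reported at the end of any move was about 11 N, while squeezing.
- **Disagreements:** the two cameras put the paddle about 2 to 3 mm apart, and the arm was once about 3 mm off its target on the way down. I corrected the arm error before squeezing and allowed for the paddle offset when pushing the lever; neither caused trouble.

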